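# Open the parts box and take out the heat sink

### The arm

A 7-joint arm with a two-finger parallel gripper is mounted at the origin on the work surface. World frame = base frame: x ahead of the robot, y to its left, z up, the work surface at z = 0. Lengths are in m, angles in rad, forces in N, time in s.
With the tool pointing down it reaches from about 0.425 to 0.925 m from the base axis. Payload 6.8 kg.
Tool frame: the origin (TCP) lies at the very end of the fingers, on their centre line; the grasp point (between the pads) lies r.pinch_z behind it (r.pinch_z is the distance from the TCP to the grasp point, in m); z points along the fingers, y is the line along which they close (so a half turn about z gives the same grasp; the last joint's range is limited). The gripper opens to 85 mm and grips with 20 to 120 N. Pads are 22 mm wide; open, the fingers measure 114 mm over their backs; the gripper's body (76 mm by 85 mm) begins 54 mm behind the grasp point. The pads swing forward as they close: fully open they stand 13 mm farther back than shut.
Start: joints at [-1.271, 0.477, 0.022, 1.555, -0.011, 1.109, -0.083], TCP at [0.268, 0.62, 0.231] pointing down, gripper open.
Joint ranges: [-2.96, 2.96], [-0.34, 2.1], [-1.41, 1.46], [0.24, 2.44], [-1.37, 4.51], [0.17, 1.92], [-2.96, 2.96]. Speed limits (rad/s): [2.39, 2.39, 3.14, 3.14, 3.14, 3.14, 3.14].

### API

Orientations are given as a rotation vector (axis times angle).
In Python, from bench import status, grab_frame, camera_model, r gives the robot as it stands. The module is installed in compiled form; this text tells all that it offers.
- The arm moves only by the shell command python3 -m creep 'ROWS' [FORCE]. ROWS is text: rows parted by semicolons, each of 7 numbers parted by spaces: the turn, a rotation vector about the tool's x, y, z in rad, then the shift along the tool's x, y, z in mm, then the opening, from -1 (shut) to 1 (fully open). In form: rx ry rz tx ty tz fingers; .... A call has 1 to 10 rows; each row is the pose to reach, as a shift and turn from the pose commanded when the call began, along the tool's axes at that moment; what a row does not reach only later rows make up. A row lasts 1/8 s, in which the tool goes at most 62.5 mm and 10.7 degrees, less where a joint would pass 70% of its speed; a pose out of reach is approached as far as the arm can. A call with a gripper value outside its range is refused whole. The fingers move at their own pace and stop on an object; FORCE is the grip in N (left out, the last holds). Time passes only in rows, so rows that repeat a pose let the fingers close. It gives the time, the measured TCP pose, the force, the opening and the grip force at its end, in the units of the state.
- status.get_obs(): the state, without advancing time (a new reading comes with each control period).
- grab_frame(name): name is "scene" or "side" or "wrist"; returns (picture, depth): 400x640x3 uint8, red, green, blue; 400x640 float32, m along the optical axis (not along the pixel's ray), 0 where there is no reading.
- camera_model(name): a dict with "K" (3x3 intrinsics, pixels), "D" ([k1, k2, p1, p2, k3] as OpenCV has them; the pictures are not rectified), "rvec" (rotation vector, rad) and "tvec" (3), from world to camera coordinates, as OpenCV has them. Camera axes: x right, y down, z forward; pixel columns grow to the right and rows downward; lengths in m; the calibration is good to about 2 mm. A picture is of the moment at which its call begins: read the wrist's pose just before it. camera_model takes no time and is no camera call; for the wrist camera it gives the pose at the moment of the call.
- r.hand_in(): hands the job in; it is judged then, once.
The state is a dict: "clock": time; "joints": joint angles; "qvel": joint speeds; "tau": joint torques, N m; "tcp_pos": TCP position; "orientation": TCP orientation; "contact_force": force on the tool from outside, world axes, zero at the start; "moment": the same for the moment, N m; "grip_width": finger opening in m; "gripper_force": force on a finger pad.
Only numpy, scipy, OpenCV 4.12 (cv2) and the standard library are available. Lean on these libraries where they do the work, as an engineer would, in place of code of your own. Each camera call takes 0.05 s, during which the arm holds its last target. There are 200 camera calls.

### The job

Swing the brass lid of the wooden parts box up and back, past its balance point, until it stays open by itself with nothing touching it. Then lift the finned heat sink out of the box and set it down gently, standing on its base, near the middle of the cork mat, and let go. Leave the lid open, the round capacitor can standing in the box, and everything else on the desk where it is.

Things in the scene. Friction and masses are not known exactly. Their poses are not given: they have to be found in the camera images.
- parts_box: Open-topped wooden box under the brass lid, fixed to the desk on its left or right half: 150 mm (its x) by 270 mm (its y) by 85 mm high, walls and floor 8 mm thick, no dividers. Origin: centre of its underside, on the desk; x points from its front wall to its hinge wall, z up.
- lid (a joint): Angle (rad) of the brass lid, a plate of 150 x 270 x 4 mm, 0.45 kg, hinged along the box's far (+x) top edge: 0 closed, grows as it opens. The hinge is nearly free, no spring or catch: below about 1.55 the lid falls shut by its weight (about 2 to 3 N lifts it at the handle); beyond that it falls back onto its stop at 1.9 and stays there.
- lid_handle (a point): Centre of the lid's handle: a round bar, 16 mm diameter, 40 mm long along the box's y, flat ends, on a 14 mm wide strap 36 mm beyond the lid's free edge, in the lid's plane and half way along that edge. 87.5 mm above the desk when closed, nothing below. Pinched by its flat ends from above it pivots between the fingers as the lid swings. Its frame turns with the lid.
- lid_hinge (a point): Point half way along the hinge line, 85.5 mm above the desk; that line runs along the box's y. With the lid at angle a the handle centre lies 186*cos(a) mm from here towards the box's -x and 186*sin(a) mm up (plus about 2 mm square to the lid).
- heatsink: Aluminium heat sink, 100 mm long (its x), 40 mm wide (its y), 60 mm high, 0.2 to 0.35 kg: 10 mm base, six upright fins along its length. Origin: centre of its underside; z up. Stands on the box floor, top 17 mm below the rim, length along the box's x, in the left or right half about 65 mm from the middle; 35 mm free beside its 40 mm width, to be gripped across from above.
- capacitor: Round capacitor can, 36 mm diameter, 66 mm high with two small screw terminals on top, 0.12 kg, standing in the other half of the box. Origin: centre of its underside. To be left standing in the box.
- mat: Cork mat lying flat, fixed, 170 mm (x) by 150 mm (y), 4 mm thick, on the other half of the desk from the box. Origin: centre of its underside, on the desk, so its top is 4 mm above the origin.
- standoff: Steel standoff bar 70 by 16 by 16 mm lying on the desk; bystander. Origin: centre of underside.
- lens: Glass pilot lamp lens, dome 48 mm wide and 30 mm high; bystander. Origin: centre of underside.
- knob: Bakelite knob, 56 mm wide and 31 mm high; bystander. Origin: centre of underside.
- corner: Aluminium chassis corner, 80 by 80 mm and 53 mm high; bystander behind the work area. Origin: centre of underside.
- screwdriver: Screwdriver 200 mm long lying on the desk; bystander behind the work area.
- mug: White mug, 76 mm wide and 85 mm high; bystander at the back. Origin: centre of underside.
Mind the look-alikes: they are no part of the job. Of the things like the mat, leave any that is black or pink; of the rest the larger one is meant.

How it is judged:
On the way, in this order (a step that is already met when the one before it is completed fails the run):
1. the lid stands open against its stop with nothing touching it (value of joint lid above 1.7 rad and contact force between lid and the fingers below 0.1 N and contact force between lid and the arm below 0.1 N and z of heatsink in the frame of parts_box below 0.03 m), for 0.2 s.
2. the heat sink is lifted clear above the box's rim (value of joint lid above 1.7 rad and z of heatsink in the frame of parts_box above 0.088 m and contact force between the fingers and heatsink above 0.5 N), for 0.1 s.
At the end, for the whole second after the job is handed in: The lid stands open beyond 1.7 rad; the heat sink is at rest on the cork mat, standing on its base (within 0.12 rad of upright), its centre within 50 mm of the mat's centre; the capacitor still stands on the floor of the box, within 0.15 rad of upright (value of joint lid above 1.7 rad and horizontal distance between heatsink and mat below 0.05 m and z of heatsink in the frame of mat below 0.01 m and angle between heatsink's own z axis and vertical below 0.12 rad and contact force between heatsink and mat above 0.5 N and linear speed of heatsink below 0.02 m/s and z of capacitor in the frame of parts_box below 0.02 m and angle between capacitor's own z axis and vertical below 0.15 rad and horizontal distance between capacitor and parts_box below 0.16 m); the robot touches nothing.
It fails at once if the heat sink is dropped or thrown onto the mat (faster than 0.5 m/s just above it, a fall of more than about 13 mm) (horizontal distance between heatsink and mat below 0.12 m and z of heatsink in the frame of mat below 0.03 m and linear speed of heatsink above 0.5 m/s).
It fails at once if the capacitor is tipped over (0.6 rad) or lifted out of the box (angle between capacitor's own z axis and vertical above 0.6 rad or z of capacitor in the frame of parts_box above 0.06 m).
It fails at once if another thing on the desk is moved by more than 40 mm (distance of any of standoff, lens, knob, corner, screwdriver, mug from where it was at the start of the episode above 0.04 m).
It also fails if it takes over 64 s, if anything falls off the work surface, if the arm or the gripper's body presses on something with over 40 N, if the wrist force passes 120 N, or if a joint passes its speed limit or range.

## Working session

There is one attempt and no reset: what is moved stays moved. The work goes in short steps, Python scripts to look and compute and a shell command to move; the robot and the scene stay as the last step left them, time stands still between calls to the robot, and variables do not carry over. Pictures are saved under pics/ and viewed, at most 10 in all, crops included, and the job is handed in when it is done.

```bash
mkdir -p pics
cat > h.py <<'E'
import numpy as np, cv2
from bench import status, grab_frame, camera_model, r
from scipy.spatial.transform import Rotation as R
def snap(n,f):
    m=camera_model(n); p,d=grab_frame(n); cv2.imwrite(f'pics/{f}.png',p[:,:,::-1]); np.savez(f'pics/{f}.npz',d=d,**{k:np.array(v) for k,v in m.items()}); return p,d
def world(f,uv,z=None):
    a=np.load(f'pics/{f}.npz'); Rm=cv2.Rodrigues(a['rvec'])[0]; t=a['tvec'].ravel(); out=[]
    for u,v in uv:
        q=cv2.undistortPoints(np.array([[[u,v]]],float),a['K'],a['D']).ravel(); ray=np.array([*q,1.])
        C=-Rm.T@t; w=Rm.T@ray
        s=a['d'][int(v),int(u)] if z is None else (z-C[2])/w[2]
        out.append(C+s*w)
    return np.array(out)
def tool():
    s=status.get_obs(); return np.array(s['tcp_pos']),R.from_rotvec(s['orientation'])
def rel(p,yaw=None):
    "shift in tool mm to world TCP p; "
    c,Rt=tool(); return Rt.inv().apply(np.array(p)-c)*1000
E
python3 - <<'E'
from h import *
snap('scene','a'); snap('side','b')
s=status.get_obs(); print(s, r.pinch_z); print(R.from_rotvec(s['orientation']).as_matrix().round(3))
E
```

```text
{'clock': 0.1, 'joints': array([-1.27110887,  0.4777135 ,  0.0223553 ,  1.55633495, -0.01149001,
        1.10932886, -0.08307126]), 'qvel': array([ 0.00177733, -0.00133329,  0.00153671, -0.00093942,  0.00059449,
        0.00137088,  0.00145241]), 'tau': array([ 4.32401212e-03, -5.97756243e+01,  1.61370177e+00, -2.81953382e+01,
        1.28669967e-02,  5.03908799e-03, -9.89369994e-06]), 'tcp_pos': array([0.26749909, 0.61915115, 0.23043328]), 'orientation': array([-6.36016046e-01, -3.07633094e+00,  2.58206658e-03]), 'contact_force': array([ 0.05208112,  0.07738634, -0.14748545]), 'moment': array([-0.02184097,  0.00228985,  0.01906242]), 'gripper_force': 0.0, 'grip_width': 0.08526379758218372} 0.0187
[[-0.918  0.397 -0.001]
 [ 0.397  0.918 -0.002]
 [-0.    -0.002 -1.   ]]
```

View pics/a.png

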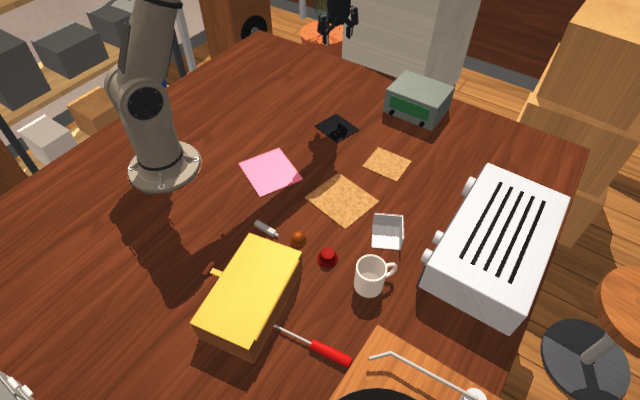

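View pics/b.png

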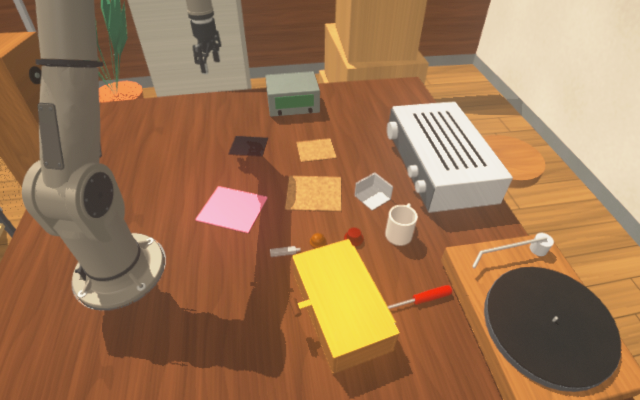

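The scene shows the brass lid at about (250,290) with its handle at (213,271), and the large cork mat at (342,200). In the side view the lid is at about (345,300), its handle at (305,304), and the mat at (315,193). Next I'll measure both from the depth clouds.

```bash
cat >> h.py <<'E'
def cloud(f):
    a=np.load(f'pics/{f}.npz'); d=a['d']; v,u=np.nonzero(d>0)
    q=cv2.undistortPoints(np.stack([u,v],1)[:,None].astype(float),a['K'],a['D'])[:,0]
    P=np.c_[q,np.ones(len(q))]*d[v,u][:,None]; Rm=cv2.Rodrigues(a['rvec'])[0]
    return (P-a['tvec'].ravel())@Rm, cv2.imread(f'pics/{f}.png')[v,u][:,::-1].astype(int), u,v
E
python3 - <<'E'
from h import *
for f,hp,mp in (('a',(212,270),(342,200)),('b',(303,304),(315,193))):
    P,c,u,v=cloud(f)
    yl=(c[:,0]>150)&(c[:,1]>120)&(c[:,2]<90)&(P[:,2]>.075)&(P[:,2]<.1)&(np.abs(P[:,0]-world(f,[hp])[0,0])<.35)
    Q=P[yl]; print(f,len(Q),'z',np.percentile(Q[:,2],[5,50,95]).round(4))
    m=np.zeros((400,640),np.uint8); m[v[yl],u[yl]]=1
    n,l,st,ce=cv2.connectedComponentsWithStats(m); k=1+st[1:,4].argmax(); Q=P[yl][l[v[yl],u[yl]]==k]
    rc=cv2.minAreaRect((Q[:,:2]*1000).astype(np.float32)); print('lid',rc,cv2.boxPoints(rc).round())
    print('handle',world(f,[hp]),world(f,[hp],.0875))
    print('mat',world(f,[mp]))
    cen=world(f,[mp],.004)[0]
    mt=(np.abs(P[:,:2]-cen[:2]).max(1)<.13)&(np.abs(P[:,2]-.003)<.012)&(c[:,0]>150)&(c[:,1]>90)
    mm=np.zeros((400,640),np.uint8); mm[v[mt],u[mt]]=1
    n,l,st,ce=cv2.connectedComponentsWithStats(mm); k=1+st[1:,4].argmax(); S=P[mt][l[v[mt],u[mt]]==k]
    print('mat',cv2.minAreaRect((S[:,:2]*1000).astype(np.float32)))
im=cv2.imread('pics/a.png')[225:365,180:320]; im2=cv2.imread('pics/b.png')[225:365,250:420]
cv2.imwrite('pics/c.png',np.hstack([cv2.resize(im,(400,400)),cv2.resize(im2,(400,400))]))
E
```

```text
a 267 z [0.0851 0.0887 0.0918]
lid ((634.7433471679688, -196.20407104492188), (6.191940784454346, 232.2967987060547), 11.241595268249512) [[ 609.  -83.]
 [ 654. -311.]
 [ 660. -310.]
 [ 615.  -82.]]
handle [[ 0.46136408 -0.23042782  0.0918113 ]] [[ 0.45883327 -0.22901002  0.0875    ]]
mat [[0.56048551 0.20276461 0.00087882]]
mat ((560.1369018554688, 206.6339874267578), (158.5489501953125, 166.51608276367188), 78.53900146484375)
b 7383 z [0.0889 0.0914 0.0937]
lid ((549.0919189453125, -210.51573181152344), (184.95947265625, 271.61029052734375), 11.475692749023438) [[ 431.  -96.]
 [ 485. -362.]
 [ 667. -325.]
 [ 613.  -59.]]
handle [[ 0.47070374 -0.22589138  0.08993035]] [[ 0.47082964 -0.22451132  0.0875    ]]
mat [[0.5633915  0.19851762 0.00844991]]
mat ((577.9490966796875, 202.98023986816406), (232.14117431640625, 259.8688049316406), 0.022075312212109566)
```

View pics/c.png

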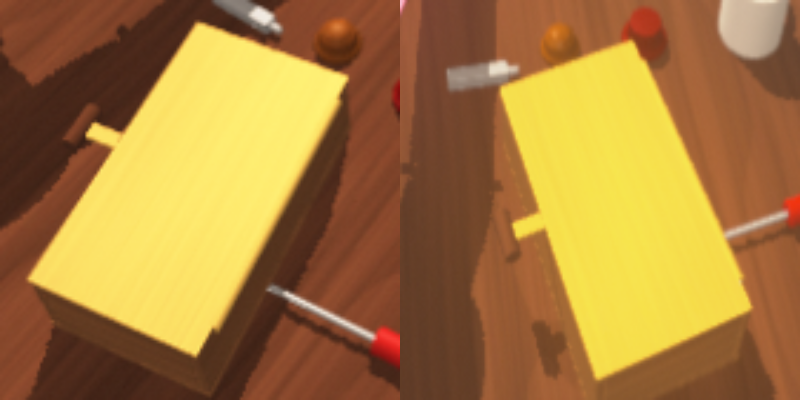

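The handle is clear in both crops: scene about (208,268), side about (295,306). The box yaw is about 11.4°. I'll move above the mat first and turn on the way.

```bash
python3 -m creep '0 0 1.6 -433 -270 -20 1;0 0 1.6 -433 -270 -20 1;0 0 1.6 -433 -270 -20 1;0 0 1.6 -433 -270 -20 1;0 0 1.6 -433 -270 -20 1;0 0 1.6 -433 -270 -20 1;0 0 1.6 -433 -270 -20 1;0 0 1.6 -433 -270 -20 1;0 0 1.6 -433 -270 -20 1;0 0 1.6 -433 -270 -20 1'
python3 - <<'E'
from h import *
snap('wrist','w1')
P,c,u,v=cloud('w1')
mt=(np.abs(P[:,:2]-[.56,.205]).max(1)<.14)&(np.abs(P[:,2]-.004)<.01)&(c[:,0]>140)&(c[:,1]>90)&(c[:,2]<130)
mm=np.zeros((400,640),np.uint8); mm[v[mt],u[mt]]=1
n,l,st,ce=cv2.connectedComponentsWithStats(mm); k=1+st[1:,4].argmax(); S=P[mt][l[v[mt],u[mt]]==k]
print('mat',cv2.minAreaRect((S[:,:2]*1000).astype(np.float32)),st[k])
print(world('a',[(340,176),(379,200),(344,228),(306,203)],.004).mean(0))
print('handle',world('a',[(208.4,268.4)],.09),world('b',[(295.5,306)],.09))
p,Rt=tool(); print(p,Rt.as_matrix().round(3),status.get_obs()['joints'].round(2))
# relative to above-handle pose
tgt=np.array([.456,-.231,.20]); b=np.deg2rad(11.4)
Rd=np.array([[-np.cos(b),np.sin(b),0],[-np.sin(b),-np.cos(b),0],[0,0,-1]]).T
Rd=np.c_[[-np.cos(b),-np.sin(b),0],[np.sin(b),-np.cos(b),0],[0,0,-1]]
print(np.linalg.det(Rd)); print(rel(tgt),(Rt.inv()*R.from_matrix(Rd)).as_rotvec())
E
```

```text
clock: 1.35
tcp_pos: [0.5584, 0.1988, 0.251]
orientation: [2.651, 1.685, -0.001]
contact_force: [0.3, 0.5, 0.3]
grip_width: 0.0851
gripper_force: 0.0
mat ((550.6663208007812, 204.94448852539062), (211.66139221191406, 280.1021728515625), 0.10245522856712341) [  181     0   248   280 30235]
[0.56469956 0.19733537 0.004     ]
handle [[ 0.44999215 -0.23158075  0.09      ]] [[ 0.45380674 -0.22823807  0.09      ]]
[0.55766709 0.20043267 0.25085421] [[ 0.421  0.907 -0.001]
 [ 0.907 -0.421 -0.   ]
 [-0.    -0.001 -1.   ]] [-0.84  0.35  0.5   1.76 -0.19  1.08 -0.71]
-1.0Traceback (most recent call last):
  File "<stdin>", line 15, in <module>
  File "scipy/spatial/transform/_rotation.pyx", line 1143, in scipy.spatial.transform._rotation.Rotation.from_matrix
ValueError: Non-positive determinant (left-handed or null coordinate frame) in rotation matrix 0: [[-0.98027117  0.19765734  0.        ]
 [-0.19765734 -0.98027117  0.        ]
 [ 0.          0.         -1.        ]].
```

```bash
python3 -m creep '0 0 0.937 -433 88 51 1;0 0 0.937 -433 88 51 1;0 0 0.937 -433 88 51 1;0 0 0.937 -433 88 51 1;0 0 0.937 -433 88 51 1;0 0 0.937 -433 88 51 1;0 0 0.937 -433 88 51 1;0 0 0.937 -433 88 51 1;0 0 0.937 -433 88 51 1'
python3 - <<'E'
from h import *
p,d=snap('wrist','w2')
p,Rt=tool(); print(p,Rt.as_matrix().round(3),status.get_obs()['joints'].round(2))
E
```

```text
clock: 2.52
tcp_pos: [0.4548, -0.2284, 0.2]
orientation: [-3.125, -0.312, 0.001]
contact_force: [0.0, 0.7, 0.2]
grip_width: 0.0854
gripper_force: 0.0
[ 0.45530515 -0.22747231  0.200044  ] [[ 0.98   0.199 -0.   ]
 [ 0.199 -0.98   0.001]
 [-0.    -0.001 -1.   ]] [-0.34  0.31  0.83  2.02 -0.28  0.93 -0.73]
```

View pics/w2.png

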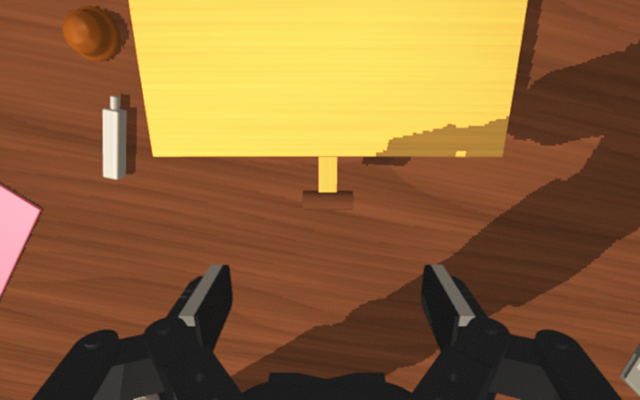

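The wrist view shows the handle bar spanning columns 303–353 with its centre at (328,200), and the lid edge level in the picture. The white standoff is to the left.

Run:
```python
from h import *
h=world('w2',[(328,199.5)],.092)[0]; print(h,world('w2',[(328,199.5)]),world('w2',[(303,199),(353,200)],.09))
e=world('w2',[(153,157),(503,157)],.0895); print(e, e.mean(0), np.linalg.norm(e[0]-e[1]))
g=np.array([h[0],h[1],.0875-r.pinch_z]); print(rel(g))
```

```text
[ 0.45213441 -0.23022536  0.092     ] [[ 0.4532372  -0.22998858  0.09526115]] [[ 0.44791787 -0.21074782  0.09      ]
 [ 0.45500135 -0.25001144  0.09      ]]
[[ 0.45851237 -0.09103883  0.0895    ]
 [ 0.51206232 -0.35583432  0.0895    ]] [ 0.48528734 -0.22343657  0.0895    ] 0.2701559778070929
[ -3.64804496   2.2140516  131.24180167]
```

```bash
python3 -m creep '0 0 0 -4 2 60 1;0 0 0 -4 2 110 1;0 0 0 -4 2 134 1;0 0 0 -4 2 134 1;0 0 0 -4 2 134 -0.3;0 0 0 -4 2 134 -0.3;0 0 0 -4 2 134 -0.3;0 0 0 -4 2 134 -0.3;0 0 0 -4 2 134 -0.3' 30
python3 -c "
import numpy as np
for a in [0,.15,.3,.45,.6,.75,.9,1.05,1.2,1.35,1.5,1.65,1.75,1.8]:
    print(a, np.round([186*(1-np.cos(a))+2*np.sin(a), -(186*np.sin(a)+2*np.cos(a)-2)],0))"
```

```text
clock: 3.7
tcp_pos: [0.4516, -0.2298, 0.0674]
orientation: [-3.122, -0.31, -0.002]
contact_force: [-2.1, 8.2, 10.9]
grip_width: 0.0392
gripper_force: 30.0
0 [ 0. -0.]
0.15 [  2. -28.]
0.3 [  9. -55.]
0.45 [ 19. -81.]
0.6 [  34. -105.]
0.75 [  51. -126.]
0.9 [  72. -145.]
1.05 [  95. -160.]
1.2 [ 120. -172.]
1.35 [ 147. -180.]
1.5 [ 175. -184.]
1.65 [ 203. -183.]
1.75 [ 221. -181.]
1.8 [ 230. -179.]
```

```bash
python3 -m creep '0 0 0 2 0 -28 -0.3;0 0 0 9 0 -55 -0.3;0 0 0 19 0 -81 -0.3;0 0 0 34 0 -105 -0.3;0 0 0 51 0 -126 -0.3;0 0 0 72 0 -145 -0.3;0 0 0 95 0 -160 -0.3'
```

```text
clock: 4.58
tcp_pos: [0.5429, -0.2114, 0.2268]
orientation: [-3.122, -0.309, 0.005]
contact_force: [-1.3, 3.8, -4.9]
grip_width: 0.0396
gripper_force: 31.5
```

Run:
```python
from h import *
snap('side','d'); print(status.get_obs()['grip_width'],status.get_obs()['joints'].round(2))
```

```text
0.0395542249507719 [-0.34  0.42  0.81  1.82 -0.35  1.05 -0.77]
```

View pics/d.png

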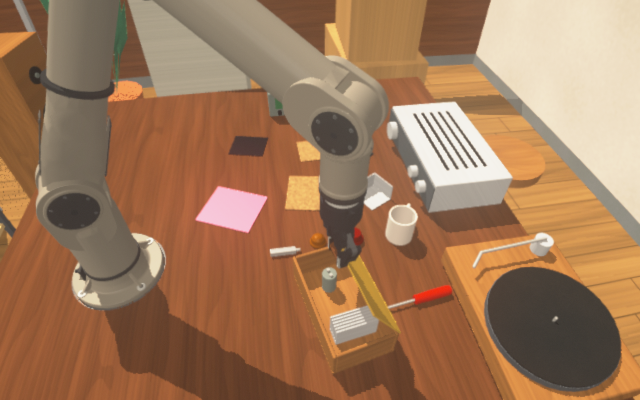

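The lid is coming up at about 1.05 rad. The heat sink is in the right half of the box and the can is in the left half. I'll keep swinging it past the balance point and then release.

```bash
python3 -m creep '0 0 0 25 0 -12 -0.3;0 0 0 52 0 -20 -0.3;0 0 0 80 0 -24 -0.3;0 0 0 108 0 -23 -0.3;0 0 0 126 0 -21 -0.3;0 0 0 135 0 -19 -0.3;0 0 0 135 0 -19 -0.3;0 0 0 135 0 -19 1;0 0 0 135 0 -19 1;0 0 0 135 0 -19 1'; python3 -c "
from bench import status;print(status.get_obs()['joints'].round(2))"
```

```text
clock: 5.88
tcp_pos: [0.6763, -0.188, 0.2455]
orientation: [3.126, 0.307, 0.0]
contact_force: [0.7, -1.1, -0.2]
grip_width: 0.0852
gripper_force: 0.0
[-0.3   0.61  0.76  1.5  -0.43  1.2  -0.85]
```

```bash
python3 -m creep '0 0 0 0 0 -55 1;0 0 0 -20 10 -65 1;0 0 0 -70 40 -50 1;0 0 0 -118 61 -20 1;0 0 0 -118 61 -10 1;0 0 0 -118 61 0 0.4;0 0 0 -118 61 0 0.4'
python3 - <<'E'
from h import *
snap('wrist','w3'); p,Rt=tool(); print(p)
E
```

```text
clock: 6.75
tcp_pos: [0.5736, -0.2688, 0.2445]
orientation: [-3.125, -0.312, 0.001]
contact_force: [0.4, 1.5, -0.0]
grip_width: 0.0597
gripper_force: 0.0
[ 0.57389002 -0.26910896  0.24505548]
```

View pics/w3.png

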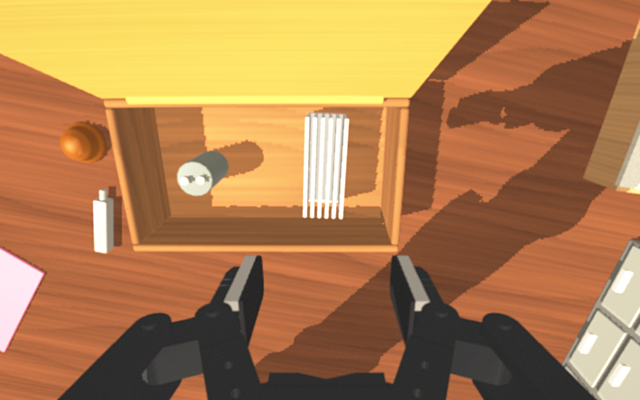

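The lid stays open and the can is standing at (197,175). The heat sink's top corners are about (306,115), (349,116), (344,219) and (304,218).

Run:
```python
from h import *
c=world('w3',[(306,115),(349,116),(344,219),(304,218)],.068); print(c.round(4)); m=c.mean(0)
x=(c[0]+c[1]-c[2]-c[3])/2; print(m,'yaw',np.degrees(np.arctan2(x[1],x[0])),np.linalg.norm(x),np.linalg.norm(c[0]-c[1]),np.linalg.norm(c[2]-c[3]))
_,Rt=tool(); print('toolyaw',np.degrees(np.arctan2(*Rt.as_matrix()[1::-1,0])))
print(rel([m[0],m[1],.026]))
print(world('w3',[(112,104),(405,102),(135,248),(398,249)],.085))
```

```text
[[ 0.625  -0.2391  0.068 ]
 [ 0.632  -0.2784  0.068 ]
 [ 0.5302 -0.2961  0.068 ]
 [ 0.5231 -0.2556  0.068 ]]
[ 0.57757226 -0.26730276  0.068     ] yaw 9.496405027505118 0.10330706166604375 0.03995856298218668 0.04111497713259343
toolyaw 11.401152115094765
[  4.00703168  -1.04163152 219.05475006]
[[ 0.60288668 -0.07038715  0.085     ]
 [ 0.65468264 -0.32220747  0.085     ]
 [ 0.46356223 -0.09297219  0.085     ]
 [ 0.51575646 -0.35406347  0.085     ]]
```

```bash
python3 -m creep '0 0 0.03 4 -1 60 0.4;0 0 0.03 4 -1 120 0.4;0 0 0.03 4 -1 165 0.4;0 0 0.03 4 -1 200 0.4;0 0 0.03 4 -1 218 0.4;0 0 0.03 4 -1 218 0.4;0 0 0.03 4 -1 218 -0.4;0 0 0.03 4 -1 218 -0.4;0 0 0.03 4 -1 218 -0.4;0 0 0.03 4 -1 218 -0.4' 50
```

```text
clock: 8.05
tcp_pos: [0.5778, -0.2688, 0.029]
orientation: [3.13, 0.262, 0.004]
contact_force: [0.7, 0.1, 7.4]
grip_width: 0.0392
gripper_force: 52.1
```

```bash
python3 -m creep '0 0 0 0 0 -25 -0.4;0 0 0 0 0 -65 -0.4;0 0 0 -5 0 -110 -0.4;0 0 0 -20 0 -145 -0.4;0 0 0 -40 0 -150 -0.4;0 0 0 -40 0 -150 -0.4;0 0 0 -40 -40 -150 -0.4;0 0 0 -40 -90 -150 -0.4;0 0 0 -35 -140 -150 -0.4;0 0 0 -20 -190 -150 -0.4'
```

```text
clock: 9.3
tcp_pos: [0.5238, -0.0824, 0.1757]
orientation: [-3.13, -0.261, 0.004]
contact_force: [0.7, 0.3, -3.4]
grip_width: 0.0391
gripper_force: 51.7
```

```bash
python3 -m creep '0 0 0 10 -50 0 -0.4;0 0 0 30 -100 0 -0.4;0 0 0 50 -150 0 -0.4;0 0 0 70 -200 0 -0.4;0 0 0 80 -245 20 -0.4;0 0 0 82 -270 50 -0.4;0 0 0 82 -278 85 -0.4;0 0 0 82 -278 100 -0.4;0 0 0 82 -278 100 -0.4'
python3 - <<'E'
from h import *
snap('side','e'); print(tool()[0])
im=cv2.imread('pics/e.png')[120:370,200:440]; cv2.imwrite('pics/e2.png',cv2.resize(im,None,fx=2.4,fy=2.4))
E
```

```text
clock: 10.42
tcp_pos: [0.5592, 0.2022, 0.0759]
orientation: [3.129, 0.26, -0.004]
contact_force: [0.2, 0.8, -2.2]
grip_width: 0.0396
gripper_force: 51.6
[0.56019125 0.20223921 0.0772139 ]
```

View pics/e2.png

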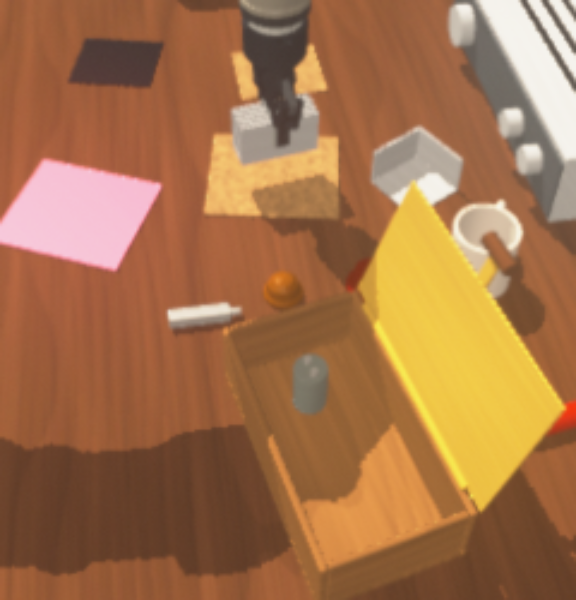

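The heat sink is held upright over the mat, the lid is open and the can is standing. Now I'll lower it.

```bash
python3 -m creep '0 0 0 0 0 20 -0.4;0 0 0 0 0 35 -0.4;0 0 0 0 0 44 -0.4;0 0 0 0 0 48 -0.4;0 0 0 0 0 50 -0.4;0 0 0 0 0 50 -0.4;0 0 0 0 0 50 -0.4'
```

```text
clock: 11.35
tcp_pos: [0.5602, 0.2036, 0.0276]
orientation: [-3.13, -0.262, -0.001]
contact_force: [-0.9, 0.5, -4.3]
grip_width: 0.0394
gripper_force: 51.8
```

```bash
python3 -m creep '0 0 0 0 0 1 -0.4;0 0 0 0 0 2 -0.4;0 0 0 0 0 3 -0.4;0 0 0 0 0 3 -0.4'
```

```text
clock: 11.85
tcp_pos: [0.56, 0.2035, 0.025]
orientation: [-3.13, -0.261, 0.0]
contact_force: [-3.9, -0.9, 5.5]
grip_width: 0.0395
gripper_force: 52.8
```

```bash
python3 -m creep '0 0 0 0 0 0 0.1;0 0 0 0 0 0 0.5;0 0 0 0 0 0 0.5;0 0 0 0 0 0 0.5;0 0 0 0 0 -20 0.5;0 0 0 0 0 -60 0.5;0 0 0 0 0 -110 0.5;0 0 0 0 0 -160 0.5;0 0 0 0 0 -200 0.5;0 0 0 0 0 -200 0.5'
python3 - <<'E'
from h import *
snap('side','f'); snap('wrist','w4')
im=cv2.imread('pics/f.png')[120:370,200:440]; w=cv2.imread('pics/w4.png')
cv2.imwrite('pics/f2.png',np.hstack([cv2.resize(im,(384,400)),cv2.resize(w,(416,400))]))
E
```

```text
clock: 13.1
tcp_pos: [0.5622, 0.2035, 0.2289]
orientation: [-3.127, -0.26, -0.011]
contact_force: [-0.1, 0.8, -0.1]
grip_width: 0.0641
gripper_force: 0.0
```

View pics/f2.png

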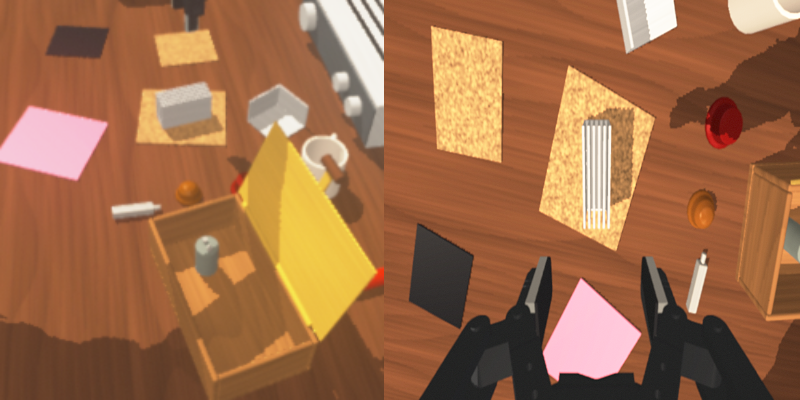

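The heat sink stands upright at the middle of the large mat, around (597,172) in the right-hand panel. The lid is open, the can is standing, and nothing else has been disturbed.

```bash
python3 -c "
from bench import r
print(r.hand_in())"
```

```text
the job is handed in; nothing more can be done
None
```

The job is handed in: the lid stays open by itself, the heat sink stands on its base near the middle of the larger cork mat, the capacitor stands in the box, and the last pictures show nothing else disturbed (no verdict was returned).

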